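# Lay the wooden spoon on the spoon rest

## Robot

A 7-joint arm with a two-finger parallel gripper is mounted at the origin on a cart in front of the work surface, level with it; the furniture and walls round the work are solid. World frame = base frame: x ahead of the robot, y to its left, z up, the work surface at z = 0. Lengths are in m, angles in rad, forces in N, time in s.
With the tool pointing down it reaches from about 0.4 to 0.85 m from the base axis. Payload 10.4 kg.
Tool frame: the origin (TCP) lies between the finger pads; the fingertips stand 19 mm ahead of it and the grasp point (between the pads) is the TCP (manip.tip_reach is the z of the fingertips in the tool frame, in m); z points along the fingers, y is the direction in which the jaws open and shut (so a half turn about z gives the same grasp; the last joint's range is limited). The gripper opens to 85 mm and grips with 20 to 120 N. Pads are 22 mm wide; open, the fingers measure 114 mm over their backs; the gripper's body (76 mm by 85 mm) begins 54 mm behind the grasp point. The pads swing forward as they close: fully open they stand 13 mm farther back than shut.
Start: joints at [-1.356, 0.332, -0.065, 1.46, 0.022, 1.35, -0.088], TCP at [0.147, 0.607, 0.25] pointing down, gripper open.
Joint ranges: [-2.6, 2.6], [-0.5, 2.12], [-1.47, 1.34], [0.16, 2.42], [-1.27, 4.41], [0.06, 2.06], [-2.6, 2.6]. Speed limits (rad/s): [2.22, 2.22, 2.79, 2.79, 3.14, 3.14, 3.14].

## Interface

Orientations are given as a unit quaternion [x, y, z, w].
In Python, from workcell import sensors, cams, manip gives the robot as it stands.
- The arm moves only by the shell command python3 -m jog 'ROWS' [FORCE]. ROWS is JSON, a list of rows, each a list of 3 entries, a list of its own where there are three numbers: the shift along the world's x, y, z in m, then the turn, a rotation vector about the world's x, y, z in rad, then the opening in per cent of the stroke, from 0 (shut) to 100 (fully open). In form: [[[dx, dy, dz], [wx, wy, wz], grip], ...]. A call has 1 to 5 rows; each row shifts and turns the pose as measured when the row begins; what a row does not reach is not made up. A row lasts 1/8 s, in which the tool goes at most 62.5 mm and 10.7 degrees, less where a joint would pass 70% of its speed; a pose out of reach is approached as far as the arm can. A call with a gripper value outside its range is refused whole. The fingers move at their own pace and stop on an object; FORCE is the grip in N (left out, the last holds). Time passes only in rows, so rows that do not move let the fingers close. It gives the time, the measured TCP pose, the force and the opening at its end, in the units of the state.
- sensors.get_obs(): the state, without advancing time (a new reading comes with each control period).
- cams.camera(name): name is "side" or "top" or "wrist"; returns (picture, depth): 480x640x3 uint8, red, green, blue; 480x640 float32, m along the optical axis (not along the pixel's ray), 0 where there is no reading.
- cams.camera_model(name): a dict with "intrinsics" (3x3 intrinsics, pixels), "view" (4x4, takes a point from world to camera coordinates). Camera axes: x right, y down, z forward; pixel columns grow to the right and rows downward; lengths in m; the calibration is good to about 2 mm. A picture is of the moment at which its call begins: read the wrist's pose just before it. camera_model takes no time and is no camera call; for the wrist camera it gives the pose at the moment of the call.
- manip.hand_in(): hands the job in, once; it reports no verdict.
The state is a dict: "clock": time; "joint_pos": joint angles; "joint_velocities": joint speeds; "tau": joint torques, N m; "position": TCP position; "ee_rot": TCP orientation; "ft_force": force on the tool from outside, world axes, zero at the start; "torque": the same for the moment, N m; "grip_width": opening from 0.0 (shut) to 1.0 (fully open).
Only numpy, scipy, OpenCV 4.12 (cv2) and the standard library are available. Lean on these libraries where they do the work, as an engineer would, in place of code of your own. Each camera call takes 0.05 s, during which the arm holds its last target.

## Task

Get the cooking place ready: pull the wooden spoon with the round bowl up out of the utensil crock and lay it on the spoon rest, bowl in the round dish and handle in the notch of the saddle, then let go; put it down gently, never let it drop. Leave the other two utensils in the crock, the crock standing where it is, and the pan, salt shaker, lentil jar, mug and tape roll in their places.

Things in the scene. Friction and masses are not known exactly. Their poses are not given: they have to be found in the camera images.
- spoon: Round-bowled wooden spoon, 70 g, one of three utensils heads up in the crock (compartment varies). Flat handle 268 mm long, 14 wide (body y), 10 thick (x). Origin: centre of the butt end, down in the crock; z runs along the handle to the bowl. Starts leaning 42 deg towards crock +x, +x face down on the notched rim 161 mm from the butt. Slides out freely along z. Balances about 140 mm from the butt.
- spoon_grip (a point): Point on the spoon's handle axis 205 mm from the butt. The handle is free to grasp across its 14 mm width from 190 to 250 mm from the butt.
- spoon_butt (a point): Point at the butt end of the spoon's handle (the spoon's origin).
- spoon_mid (a point): Point on the spoon's handle axis 95 mm from the butt, the part that belongs in the notch.
- spoon_bowl (a point): Point on the spoon's handle axis at the centre of its bowl, 290 mm from the butt. The bowl is 46 mm across, its rounded back stands 9 mm off the axis on the spoon's +x side, its hollow side faces -x.
- turner: Wooden turner with a flat slotted blade 44 mm wide, 79 mm long, to stay in the crock. Beech, 70 g, handle a flat bar 268 mm long, 14 mm wide (body y) and 10 mm thick (body x). Origin and axes as the spoon's; stands and leans beside it in the same way, 335 mm long in all.
- fork: Wooden fork with three blunt tines, head 40 mm wide, to stay in the crock. Beech, 70 g, handle a flat bar 268 mm long, 14 mm wide (body y) and 10 mm thick (body x). Origin and axes as the spoon's; stands and leans in the same way, 318 mm long in all.
- crock: White stoneware utensil crock, rectangular, 127 (x) x 204 (y) x 140 mm high, walls 6 mm, floor 8 mm thick, 0.95 kg, standing loose. Two dividers across y make three open compartments centred at y = -66, 0 and +66 mm. Its far (+x) rim has a notch 18 mm wide and 12 mm deep at each compartment, in which the handle lies; low ribs on the floor keep each butt in line. Origin: centre of the underside; z up.
- spoon_rest: White stoneware spoon rest, loose, 0.9 kg. Origin: centre of the underside, z up, x from saddle to dish. Dish at x = +97.5 mm, saddle at x = -97.5 mm; between them only a flat bar 34 mm wide and 8 mm high. The lying spoon slopes down some 6 degrees from saddle to dish, hollow side up.
- dish (a point): Centre of the floor of the rest's round dish, 20 mm above the surface. Dish 84 mm across outside, lip 27 mm high; inside 76 mm across at the lip, about 60 mm at the floor.
- notch (a point): Middle of the bottom of the rest's saddle notch, 45 mm above the surface. The saddle is 14 mm thick (x) and 65 mm high; the notch is about 25 mm wide at the bottom, wider upwards.
- pan: Shallow orange pan, 212 x 273 x 58 mm, behind the rest; origin under its centre. To be left alone.
- salt_shaker: Glass salt shaker, 44 mm across, 90 mm high, at the crock's -y side; origin under its centre. To be left alone.
- lentil_jar: Glass jar of red lentils with a wooden lid, 78 mm across, 94 mm high, at the crock's +y side; origin under its centre. To be left alone.
- mug: White mug with small leaves, 92 x 127 x 95 mm, at the right; origin under its centre. To be left alone.
- tape: Roll of tape lying flat, 98 mm across, 25 mm high, beyond the crock; origin under its centre. To be left alone.

How it is judged:
On the way:
1. the spoon is pulled right out: its butt is clear above the crock's rim, the crock standing (z of spoon_butt in the frame of crock above 0.145 m and angle between crock's own z axis and vertical below 0.15 rad), for 0.1 s.
At the end, for the whole second after the job is handed in: The spoon lies still on the rest: bowl within 20 mm of the dish's centre, handle down in the saddle's notch. Rest and crock stand level and the turner and the fork still stand in the crock (x of spoon_bowl in the frame of spoon_rest between 0.0775 and 0.1175 m and y of spoon_bowl in the frame of spoon_rest between -0.02 and 0.02 m and z of spoon_bowl in the frame of spoon_rest between 0.018 and 0.045 m and y of spoon_mid in the frame of spoon_rest between -0.015 and 0.015 m and z of spoon_mid in the frame of spoon_rest between 0.044 and 0.062 m and contact force between spoon and spoon_rest above 0.1 N and linear speed of spoon below 0.03 m/s and angle between each of spoon_rest, crock's own z axis and vertical below 0.1 rad and z of each of turner, fork in the frame of crock below 0.06 m); the robot touches nothing.
It fails at once if the spoon is dropped (falls faster than 0.8 m/s out of the fingers) (linear speed of spoon above 0.8 m/s and contact force between the fingers and spoon below 0.05 N).
It fails at once if the crock is tipped by more than 15 degrees or shifted by more than 5 cm (angle between crock's own z axis and vertical above 0.26 rad or distance of crock from where it was at the start of the episode above 0.05 m).
It fails at once if the turner or the fork is pulled up by more than 6 cm (z of any of turner, fork in the frame of crock above 0.07 m).
It fails at once if the pan, salt shaker, lentil jar, mug or tape roll is shifted by more than 3 cm or knocked over (distance of any of pan, salt_shaker, lentil_jar, mug, tape from where it was at the start of the episode above 0.03 m or angle between any of pan, salt_shaker, lentil_jar, mug, tape's own z axis and vertical above 0.4 rad).
It also fails if it takes over 58 s, if anything falls off the work surface, if the arm or the gripper's body presses on something with over 40 N, if the wrist force passes 120 N, or if a joint passes its speed limit or range.

## Working session

There is one attempt and no reset: what is moved stays moved. The work goes in short steps, Python scripts to look and compute and a shell command to move; the robot and the scene stay as the last step left them, time stands still between calls to the robot, and variables do not carry over. Pictures are saved under pics/ and viewed, and the job is handed in when it is done.

```bash
ls; mkdir -p pics
cat > h.py <<'E'
import numpy as np, cv2
from workcell import sensors, cams, manip
def grab(n,tag):
    m=cams.camera_model(n); im,d=cams.camera(n)
    cv2.imwrite(f'pics/{tag}.png',im[:,:,::-1]); np.savez(f'pics/{tag}.npz',im=im,d=d,K=m['intrinsics'],V=m['view'])
    return im,d,m
def load(tag):
    z=np.load(f'pics/{tag}.npz'); return z['im'],z['d'],z['K'],z['V']
def cloud(d,K,V):
    v,u=np.mgrid[:d.shape[0],:d.shape[1]]
    P=np.stack([(u-K[0,2])/K[0,0]*d,(v-K[1,2])/K[1,1]*d,d],-1)
    T=np.linalg.inv(V); return P@T[:3,:3].T+T[:3,3]
E
python3 - <<'E'
from h import *
o=sensors.get_obs(); print(o)
for n in ['side','top','wrist']:
    im,d,m=grab(n,n+'0'); print(n,np.round(m['intrinsics'],1).tolist(),np.round(m['view'],3).tolist(),(d>0).mean())
E
```

```text
pics
{'clock': 0.0, 'joint_pos': array([-1.35558674,  0.33287754, -0.06471465,  1.46094549,  0.02160433,
        1.34994435, -0.08852384]), 'joint_velocities': array([-1.22469847e-04,  2.00637978e-04, -3.41732626e-04, -1.88384768e-03,
        5.51597959e-05,  8.46383028e-04,  3.44174570e-04]), 'tau': array([ 4.57377373e-04, -6.25437999e+01,  4.96324373e-02, -3.91612887e+01,
        1.62603561e-02,  9.81750054e-03, -2.48290945e-05]), 'position': array([0.14714631, 0.60705559, 0.24951044]), 'ee_rot': array([ 1.18618797e-01,  9.92939592e-01, -7.37550360e-04, -5.27943737e-05]), 'ft_force': array([-0.0987188 , -0.56214153, -0.44946707]), 'torque': array([ 0.03033433, -0.01036182,  0.01358956]), 'grip_width': 0.9999901466613738}
side [[592.5, 0.0, 322.1], [0.0, 592.5, 240.5], [0.0, 0.0, 1.0]] [[0.893, -0.451, -0.008, -0.521], [-0.26, -0.5, -0.826, 0.262], [0.368, 0.74, -0.563, 1.261], [0.0, 0.0, 0.0, 1.0]] 0.9952213541666667
top [[461.6, 0.0, 321.7], [0.0, 461.6, 248.6], [0.0, 0.0, 1.0]] [[0.018, -1.0, -0.006, -0.035], [-0.997, -0.017, -0.077, 0.548], [0.077, 0.008, -0.997, 1.261], [0.0, 0.0, 0.0, 1.0]] 0.9960514322916667
wrist [[345.9, 0.0, 316.5], [0.0, 345.9, 245.9], [0.0, 0.0, 1.0]] [[0.236, 0.972, -0.001, -0.624], [0.929, -0.225, 0.292, -0.038], [0.284, -0.07, -0.956, 0.379], [0.0, 0.0, 0.0, 1.0]] 0.9958821614583333
```

View pics/side0.png

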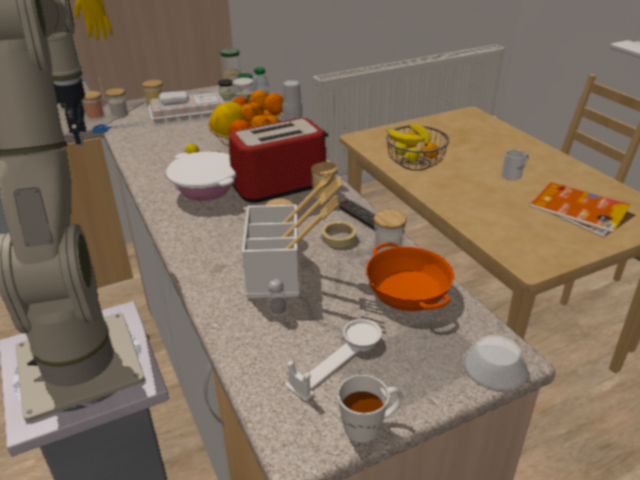

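View pics/top0.png

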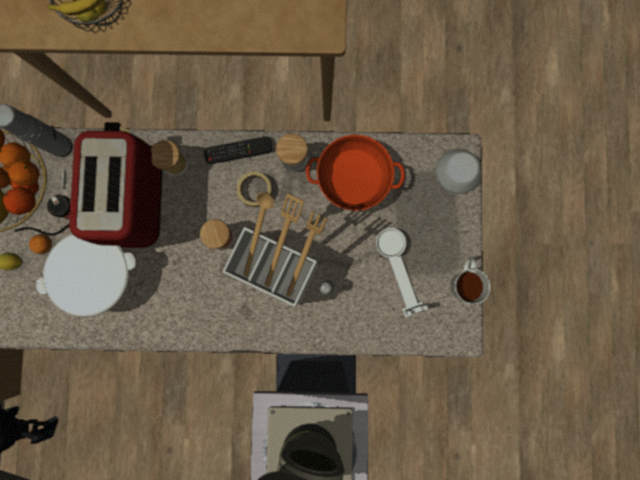

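View pics/wrist0.png

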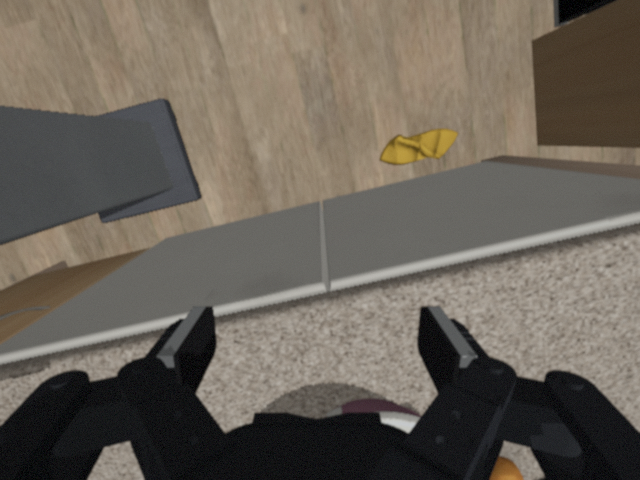

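The top view shows the crock at (270,265), with the round-bowled spoon leaning out of the left (+y) compartment, bowl at (265,200). The rest has its dish at (391,242) and saddle at (413,310). Next I'll measure.

Run:
```python
from h import *
im,d,K,V=load('top0'); P=cloud(d,K,V)
for u,v in [(265,200),(258,222),(254,240),(250,262),(291,203),(316,220),(391,242),(413,310),(402,275),(247,231),(315,264),(299,302),(226,266),(256,188),(325,288),(215,234),(355,172),(470,287),(291,150)]:
    print((u,v),np.round(P[v,u],3),im[v,u])
crop=im[120:350,190:510]; cv2.imwrite('pics/topc.png',cv2.resize(crop,None,fx=2.5,fy=2.5,interpolation=cv2.INTER_CUBIC)[:,:,::-1])
im,d,K,V=load('side0')
crop=im[140:440,220:460]; cv2.imwrite('pics/sidec.png',cv2.resize(crop,None,fx=2,fy=2,interpolation=cv2.INTER_CUBIC)[:,:,::-1])
```

```text
(265, 200) [0.647 0.11  0.218] [139 109  67]
(258, 222) [0.6   0.131 0.174] [149 117  72]
(254, 240) [0.56  0.147 0.126] [151 117  72]
(250, 262) [0.506 0.167 0.061] [74 62 42]
(291, 203) [0.636 0.046 0.246] [123  99  63]
(316, 220) [ 0.599 -0.012  0.237] [127 101  62]
(391, 242) [ 0.571 -0.217  0.021] [174 179 169]
(413, 310) [ 0.385 -0.275  0.043] [123 123 113]
(402, 275) [ 0.48  -0.251  0.005] [176 181 171]
(247, 231) [0.585 0.17  0.105] [100 104  97]
(315, 264) [ 0.502 -0.009  0.119] [104 105  96]
(299, 302) [0.4   0.035 0.016] [64 65 59]
(226, 266) [0.492 0.214 0.137] [145 142 136]
(256, 188) [ 0.722  0.166 -0.003] [99 95 81]
(325, 288) [ 0.441 -0.036  0.088] [129 131 121]
(215, 234) [0.577 0.256 0.091] [147 118  77]
(355, 172) [ 0.772 -0.116  0.001] [155  54  23]
(470, 287) [ 0.45  -0.426  0.051] [59 25  5]
(291, 150) [0.803 0.06  0.101] [142 112  71]
```

View pics/topc.png

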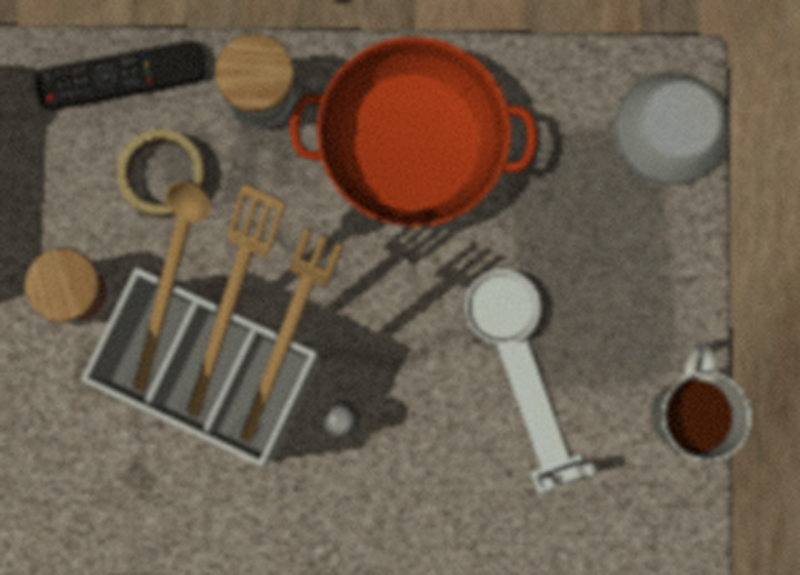

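View pics/sidec.png

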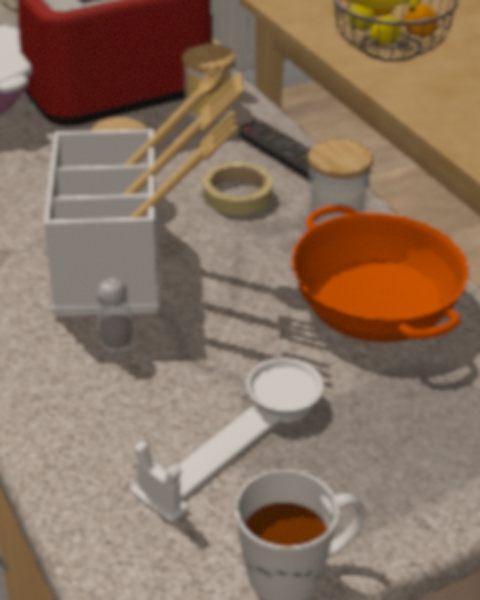

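The crock sits at a yaw of about -23° and the spoon is in its +y compartment. I'll fit the spoon axis, the crock yaw and the rest pose from masked depth in both views.

Run:
```python
from h import *
for t in ['top0','side0']:
    im,d,K,V=load(t); P=cloud(d,K,V)
    hsv=cv2.cvtColor(im,cv2.COLOR_RGB2HSV)
    wood=(hsv[...,0]>10)&(hsv[...,0]<26)&(hsv[...,1]>95)&(P[...,2]>.145)&(P[...,2]<.30)&(P[...,0]>.5)&(P[...,0]<.70)&(P[...,1]>-.06)&(P[...,1]<.2)
    n,l,s,c=cv2.connectedComponentsWithStats(wood.astype(np.uint8))
    for i in range(1,n):
        if s[i,4]<60: continue
        Q=P[l==i]
        print(t,s[i],'lo',np.round(Q[Q[:,2].argmin()],3),'hi',np.round(Q[Q[:,2].argmax()],3))
        H=Q[(Q[:,2]>.15)&(Q[:,2]<.192)]
        if len(H)<10: continue
        c0=np.median(H,0); w=np.linalg.svd(H-H.mean(0))[2][0]; w*=np.sign(w[2])
        print('   handle c',np.round(H.mean(0),4),'dir',np.round(w,3),'lean',np.degrees(np.arccos(w[2])).round(1),'az',np.degrees(np.arctan2(w[1],w[0])).round(1),len(H))
        B=Q[Q[:,2]>.205]; print('   head mean',np.round(B.mean(0),4),len(B))
    # crock rim
    if 1:
        r=(P[...,2]>.130)&(P[...,2]<.147)&(P[...,0]>.35)&(P[...,0]<.62)&(P[...,1]>-.03)&(P[...,1]<.24)&(hsv[...,1]<40)
        X=P[r][:,:2].astype(np.float32); print('rim',len(X),cv2.minAreaRect(X), np.median(P[r][:,2]))
    # rest
    r=(P[...,2]>.004)&(P[...,2]<.08)&(P[...,0]>.33)&(P[...,0]<.64)&(P[...,1]>-.33)&(P[...,1]<-.15)&(hsv[...,1]<40)&(hsv[...,2]>130 if t=='top0' else hsv[...,2]>150)
    Q=P[r]; D=Q[(Q[:,0]>.52)]
    L=D[D[:,2]>.022]
    print('dish lip rect',len(L),cv2.minEnclosingCircle(L[:,:2].astype(np.float32)),'floor',np.round(np.median(D[(D[:,2]>.015)&(D[:,2]<.023)],0),4))
    S=Q[(Q[:,0]<.43)&(Q[:,2]>.035)]; print('saddle',len(S),cv2.minAreaRect(S[:,:2].astype(np.float32)),S[:,2].max())
    B=Q[(Q[:,0]>.42)&(Q[:,0]<.51)&(Q[:,2]<.015)]; w=np.linalg.svd(B[:,:2]-B[:,:2].mean(0))[2][0]; print('bar',B.mean(0).round(4),np.degrees(np.arctan(w[1]/w[0])))
```

```text
top0 [254 192  20  42 368] lo [0.578 0.145 0.145] hi [0.656 0.099 0.247]
   handle c [0.5975 0.1299 0.1713] dir [ 0.605 -0.268  0.75 ] lean 41.4 az -23.9 95
   head mean [0.6447 0.1099 0.2227] 233
top0 [278 194  26  52 477] lo [0.547 0.081 0.145] hi [0.651 0.043 0.264]
   handle c [0.5692 0.07   0.1708] dir [ 0.615 -0.276  0.738] lean 42.4 az -24.2 95
   head mean [0.6241 0.0454 0.2354] 341
top0 [301 212  26  45 371] lo [0.525 0.026 0.146] hi [ 0.615 -0.006  0.253]
   handle c [0.5427 0.0105 0.1707] dir [ 0.614 -0.267  0.742] lean 42.1 az -23.5 97
   head mean [ 0.59   -0.0109  0.2267] 233
rim 618 ((0.4934924244880676, 0.10651393234729767), (0.2047954797744751, 0.1269509494304657), 65.7467269897461) 0.13803029933461575
dish lip rect 183 ((0.5696285963058472, -0.21542544662952423), 0.041370589286088943) floor [ 0.5704 -0.2174  0.0192]
saddle 75 ((0.3854150176048279, -0.2812902629375458), (0.011921396479010582, 0.053836479783058167), 19.02203941345215) 0.06806271376806627
bar [ 0.4649 -0.2522  0.0077] 23.62126240769202
side0 [295 172  47  55 697] lo [0.549 0.068 0.146] hi [0.653 0.045 0.264]
   handle c [0.5869 0.092  0.1723] dir [-0.406 -0.913  0.02 ] lean 88.8 az -114.0 179
   head mean [0.6344 0.0649 0.2318] 429
side0 [295 196  44  45 324] lo [0.53  0.011 0.145] hi [ 0.61  -0.026  0.25 ]
   handle c [0.5451 0.0046 0.171 ] dir [ 0.62  -0.286  0.73 ] lean 43.1 az -24.7 85
   head mean [ 0.5949 -0.0156  0.2299] 199
rim 653 ((0.4964756369590759, 0.10173320770263672), (0.2125643640756607, 0.1272130012512207), 65.33080291748047) 0.1374285003196427
dish lip rect 344 ((0.5711578726768494, -0.21727962791919708), 0.04372048005461693) floor [ 0.5748 -0.2151  0.0205]
saddle 125 ((0.38858363032341003, -0.2848425507545471), (0.015004361048340797, 0.058522336184978485), 20.730308532714844) 0.06999939655415077
bar [ 0.4647 -0.2574  0.0086] 24.993081327819763
```

```bash
python3 -m jog '[[[0,0,0.03],[0,0,0.15],50],[[0,-0.02,0.05],[0,0,0.15],50]]' 30; python3 -c "
from h import *
print(sensors.get_obs()['joint_pos'].round(3))"
```

```text
clock: 0.4
position: [0.1465, 0.5854, 0.3259]
ee_rot: [-0.035, 0.999, -0.005, -0.001]
ft_force: [0.1, 0.3, 1.2]
grip_width: 0.606
[-1.321  0.268 -0.102  1.387  0.028  1.499  0.22 ]
```

```bash
cat >> h.py <<'E'
from scipy.spatial.transform import Rotation as Ro
A=np.radians
def Rt(az,lean):  # spoon axis azimuth and lean from vertical (deg) -> tool rot, perpendicular grasp
    a,l=A(az),A(lean)
    w=np.array([np.sin(l)*np.cos(a),np.sin(l)*np.sin(a),np.cos(l)]); y=np.array([-np.sin(a),np.cos(a),0]); x=-w
    return np.stack([x,y,np.cross(x,y)],1)
def to(p,R):
    o=sensors.get_obs(); r=(Ro.from_matrix(R)*Ro.from_quat(o['ee_rot']).inv()).as_rotvec()
    print('t',round(o['clock'],2),'pos',o['position'].round(4),'dp',(np.array(p)-o['position']).round(4),'rv',r.round(3),np.degrees(np.linalg.norm(r)).round(1),'F',o['ft_force'].round(1),'g',round(o['grip_width'],3)); print('q',o['joint_pos'].round(2))
G=np.array([.5978,.1298,.1643]); RG=Rt(-24,42)
E
python3 -c "
from h import *
print(RG.round(3)); to(G-.10*RG[:,2],RG)
# side view separated spoon handle: cluster about line in crock y
for t in ['top0','side0']:
    im,d,K,V=load(t);P=cloud(d,K,V);hsv=cv2.cvtColor(im,cv2.COLOR_RGB2HSV)
    y=(P-G)@RG[:,1]; s=(P-G)@(-RG[:,0]); n=(P-G)@RG[:,2]
    m=(abs(y)<.02)&(abs(s)<.03)&(abs(n)<.02)&(hsv[...,1]>80)
    print(t,m.sum(),'y',y[m].mean().round(4),y[m].min().round(4),y[m].max().round(4),'n',np.percentile(n[m],[5,50,95]).round(4))
    b=(abs(y)<.04)&(s>.03)&(s<.13)&(abs(n)<.03)&(hsv[...,1]>80); print(' head s',np.percentile(s[b],[50,95,99]).round(3),'y',np.percentile(y[b],[2,50,98]).round(3))
"
```

```text
[[-0.611  0.407  0.679]
 [ 0.272  0.914 -0.302]
 [-0.743  0.    -0.669]]
t 0.4 pos [0.1465 0.5854 0.3259] dp [ 0.3835 -0.4254 -0.0947] rv [-0.137 -0.836 -0.456] 55.1 F [0.1 0.3 1.2] g 0.606
q [-1.32  0.27 -0.1   1.39  0.03  1.5   0.22]
top0 102 y -0.0002 -0.0065 0.0074 n [-0.0073 -0.0051 -0.0015]
 head s [0.074 0.101 0.104] y [-0.019  0.001  0.021]
side0 107 y -0.0041 -0.0115 0.011 n [-0.0044 -0.0003  0.0055]
 head s [0.077 0.103 0.108] y [-0.023 -0.003  0.02 ]
```

The two views agree to a few mm: the bowl tip is 104–108 mm past the grip point against an expected 108 mm. I'll travel high, then go to the pre-grasp pose.

```bash
python3 -m jog '[[[0.04,-0.04,0.03],[0,-0.05,-0.03],50],[[0.04,-0.04,0.03],[0,-0.05,-0.03],50],[[0.04,-0.04,0.03],[0,-0.08,-0.03],50],[[0.04,-0.04,0],[-0.02,-0.1,-0.03],50],[[0.04,-0.04,0],[-0.02,-0.1,-0.03],50]]'; python3 -m jog '[[[0.04,-0.04,0],[-0.02,-0.1,-0.04],50],[[0.04,-0.04,0],[-0.02,-0.1,-0.06],50],[[0.03,-0.04,0],[-0.02,-0.1,-0.06],50],[[0.02,-0.04,0],[-0.02,-0.1,-0.08],50]]'; python3 -c "
from h import *
to(G-.10*RG[:,2],RG)"
```

```text
clock: 1.02
position: [0.3471, 0.3836, 0.4199]
ee_rot: [0.039, 0.98, -0.028, 0.193]
ft_force: [-0.4, -0.2, 0.4]
grip_width: 0.5
clock: 1.52
position: [0.4815, 0.2166, 0.4207]
ee_rot: [0.155, 0.905, -0.086, 0.386]
ft_force: [-0.1, -0.1, -0.1]
grip_width: 0.501
t 1.52 pos [0.4815 0.2166 0.4207] dp [ 0.0484 -0.0566 -0.1895] rv [ 0.023 -0.037 -0.064] 4.4 F [-0.1 -0.1 -0.1] g 0.501
q [-1.05 -0.2   0.07  1.88  0.83  1.35  0.1 ]
```

```bash
python3 -m jog '[[[0.012,-0.019,-0.04],[0.01,-0.02,-0.03],50],[[0.012,-0.019,-0.05],[0.01,-0.02,-0.03],50],[[0.012,-0.019,-0.05],[0,0,0],50],[[0.012,0,-0.045],[0,0,0],50],[[0,0,0],[0,0,0],50]]'; python3 -c "
from h import *
to(G-.10*RG[:,2],RG)
grab('wrist','w1');grab('side','s1')"
```

```text
clock: 2.15
position: [0.5296, 0.1538, 0.23]
ee_rot: [0.191, 0.893, -0.085, 0.4]
ft_force: [0.5, 0.6, 0.0]
grip_width: 0.494
t 2.15 pos [0.5296 0.1538 0.23  ] dp [0.0003 0.0062 0.0012] rv [0.002 0.004 0.002] 0.3 F [0.5 0.6 0. ] g 0.494
q [-0.96 -0.05  0.16  2.18  1.03  0.97 -0.25]
```

View pics/w1.png

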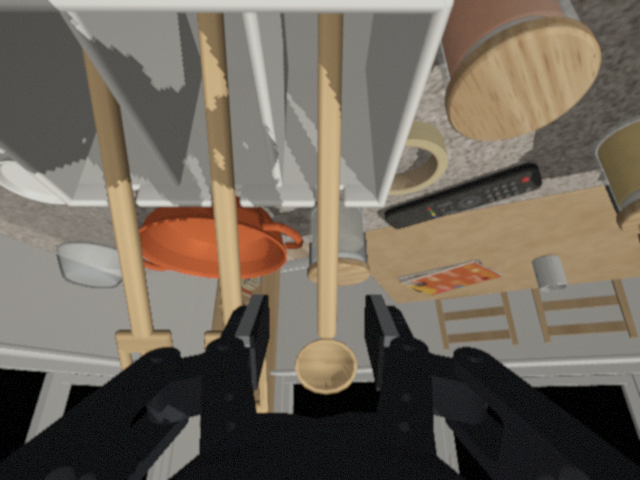

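View pics/s1.png

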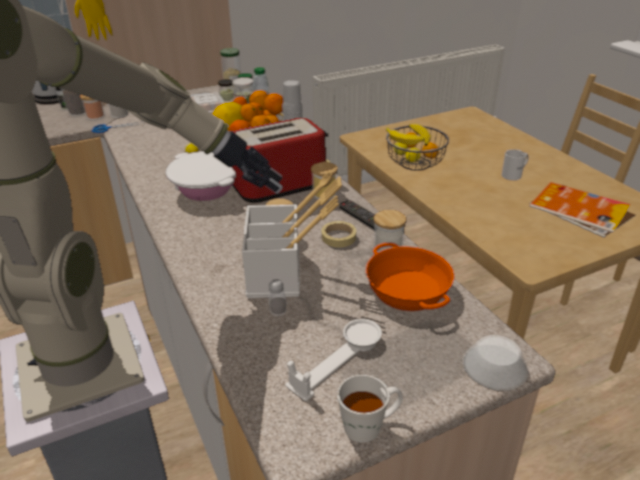

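The wrist view shows the spoon handle at column 328, between the fingers (262 and 372), with the turner to the left. A quick refinement from the wrist depth comes next.

```bash
python3 -c "
from h import *
im,d,K,V=load('w1');P=cloud(d,K,V);hsv=cv2.cvtColor(im,cv2.COLOR_RGB2HSV)
y=(P-G)@RG[:,1]; s=(P-G)@(-RG[:,0]); n=(P-G)@RG[:,2]
for lo,hi in [(-.06,-.04),(-.04,-.02),(-.02,0),(0,.02),(.02,.04)]:
    m=(abs(y)<.025)&(s>lo)&(s<hi)&(abs(n)<.025)&(hsv[...,1]>70)
    print(lo,m.sum(),'y',np.percentile(y[m],[3,50,97]).round(4),'n',np.percentile(n[m],[5,50,95]).round(4))
b=(abs(y)<.04)&(s>.04)&(s<.13)&(abs(n)<.03)&(hsv[...,1]>70); print(' head s',np.percentile(s[b],[1,50,99.5]).round(3),'y',np.percentile(y[b],[2,50,98]).round(3))
"
```

```text
-0.06 693 y [-0.0053  0.0008  0.007 ] n [-0.006  -0.0049 -0.0033]
-0.04 668 y [-0.0053  0.0009  0.0074] n [-0.0061 -0.0049 -0.0027]
-0.02 604 y [-0.0053  0.0005  0.0071] n [-0.0062 -0.005  -0.0031]
0 576 y [-0.006   0.0006  0.0074] n [-0.0063 -0.005  -0.0028]
0.02 504 y [-0.0054  0.0008  0.007 ] n [-0.0063 -0.0051 -0.0034]
 head s [0.041 0.085 0.105] y [-0.019  0.001  0.02 ]
```

```bash
python3 -m jog '[[[0.0005,0.007,0.001],[0.002,0.004,0.002],42],[[0.02,-0.009,-0.02],[0,0,0],42],[[0.02,-0.009,-0.02],[0,0,0],42],[[0.015,-0.007,-0.015],[0,0,0],42],[[0.01,-0.004,-0.01],[0,0,0],42]]'; python3 -c "
from h import *
to(G+.0007*RG[:,1],RG)"
```

```text
clock: 2.88
position: [0.6008, 0.142, 0.1799]
ee_rot: [0.19, 0.892, -0.073, 0.404]
ft_force: [0.1, 0.4, 0.6]
grip_width: 0.417
t 2.88 pos [0.6008 0.142  0.1799] dp [-0.0027 -0.0115 -0.0156] rv [-0.018  0.017 -0.009] 1.5 F [0.1 0.4 0.6] g 0.417
q [-0.88  0.13  0.24  2.13  1.14  0.76 -0.33]
```

```bash
python3 -m jog '[[[-0.005,-0.011,0],[-0.018,0.017,-0.009],42],[[0,0,0],[0,0,0],42]]'; python3 -c "
from h import *
to(G+.0007*RG[:,1],RG)"
```

```text
clock: 3.12
position: [0.5958, 0.1311, 0.1813]
ee_rot: [0.19, 0.894, -0.085, 0.398]
ft_force: [0.2, -0.0, 0.1]
grip_width: 0.42
t 3.12 pos [0.5958 0.1311 0.1813] dp [ 0.0023 -0.0007 -0.017 ] rv [ 0.001 -0.     0.   ] 0.1 F [ 0.2 -0.   0.1] g 0.42
q [-0.88  0.12  0.24  2.13  1.12  0.78 -0.29]
```

```bash
python3 -m jog '[[[0.001,0,-0.009],[0,0,0],42],[[0.001,0,-0.008],[0,0,0],42],[[0,0,0],[0,0,0],42]]'; python3 -c "
from h import *
to(G+.0007*RG[:,1],RG); grab('wrist','w2')"
```

```text
clock: 3.5
position: [0.5975, 0.1326, 0.1641]
ee_rot: [0.189, 0.894, -0.084, 0.398]
ft_force: [-0.2, -0.4, -0.2]
grip_width: 0.416
t 3.5 pos [0.5975 0.1326 0.1641] dp [ 0.0006 -0.0022  0.0002] rv [-0.001  0.001 -0.001] 0.1 F [-0.2 -0.4 -0.2] g 0.416
q [-0.88  0.15  0.24  2.14  1.15  0.75 -0.34]
```

View pics/w2.png

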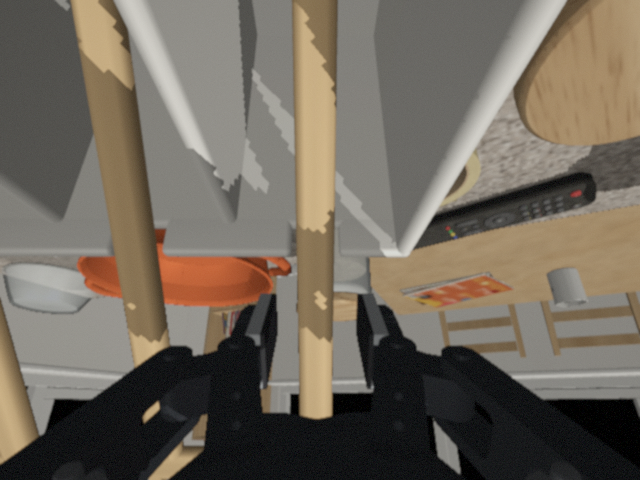

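The handle (columns 300–335) is between the fingers (about 265 and 370), centred to within 2 mm. I'll shift 2 mm and close.

```bash
python3 -m jog '[[[0,-0.002,0],[0,0,0],25],[[0,0,0],[0,0,0],0],[[0,0,0],[0,0,0],0],[[0,0,0],[0,0,0],0],[[0,0,0],[0,0,0],0]]' 50; python3 -c "
from h import *
to(G+.0007*RG[:,1],RG)"
```

```text
clock: 4.18
position: [0.5976, 0.1307, 0.1647]
ee_rot: [0.19, 0.893, -0.084, 0.398]
ft_force: [-0.3, 0.7, -1.3]
grip_width: 0.155
t 4.17 pos [0.5976 0.1307 0.1647] dp [ 0.0005 -0.0002 -0.0004] rv [-0.001  0.002 -0.001] 0.1 F [-0.3  0.7 -1.3] g 0.155
q [-0.88  0.15  0.24  2.14  1.15  0.75 -0.34]
```

Gripped: the 0.155 opening is about 13 mm against the 14 mm handle. Next, pull along the spoon axis (0.611, -0.272, 0.743).

```bash
python3 -m jog '[[[0.006,-0.003,0.0075],[0,0,0],0],[[0.012,-0.0055,0.015],[0,0,0],0],[[0.012,-0.0055,0.015],[0,0,0],0]]'; python3 -c "
from h import *
to(G+.0007*RG[:,1]-.055*RG[:,0],RG)"
```

```text
clock: 4.55
position: [0.6282, 0.1161, 0.203]
ee_rot: [0.189, 0.894, -0.084, 0.398]
ft_force: [-0.1, 0.2, -0.5]
grip_width: 0.149
t 4.55 pos [0.6282 0.1161 0.203 ] dp [ 0.0035 -0.0007  0.0022] rv [ 0.    -0.    -0.003] 0.2 F [-0.1  0.2 -0.5] g 0.149
q [-0.84  0.12  0.27  2.07  1.08  0.74 -0.18]
```

```bash
python3 -m jog '[[[0.014,-0.0055,0.016],[0,0,0],0],[[0.014,-0.006,0.016],[0,0,0],0],[[0.013,-0.006,0.016],[0,0,0],0],[[0.013,-0.006,0.016],[0,0,0],0]]'; python3 -c "
from h import *
to(G+.0007*RG[:,1]-.2*RG[:,0],RG);grab('wrist','w3');grab('side','s3')"
```

```text
clock: 5.05
position: [0.685, 0.0903, 0.2712]
ee_rot: [0.189, 0.894, -0.084, 0.398]
ft_force: [-0.1, 1.6, -0.9]
grip_width: 0.154
t 5.05 pos [0.685  0.0903 0.2712] dp [ 0.0354 -0.0143  0.0417] rv [ 0.     0.001 -0.002] 0.1 F [-0.1  1.6 -0.9] g 0.154
q [-0.76  0.13  0.31  1.91  0.93  0.75  0.1 ]
```

View pics/s3.png

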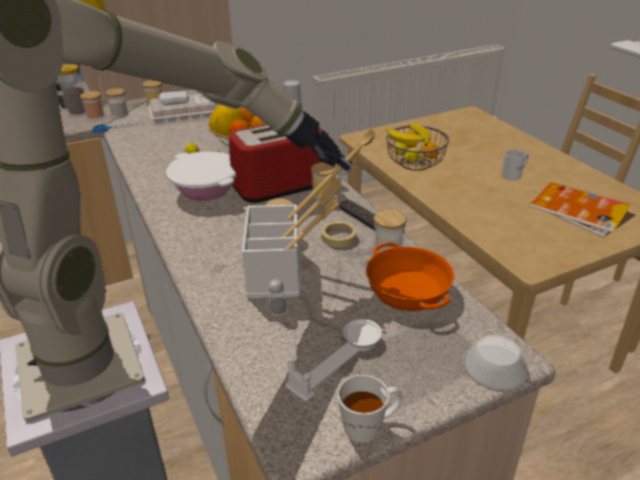

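View pics/w3.png

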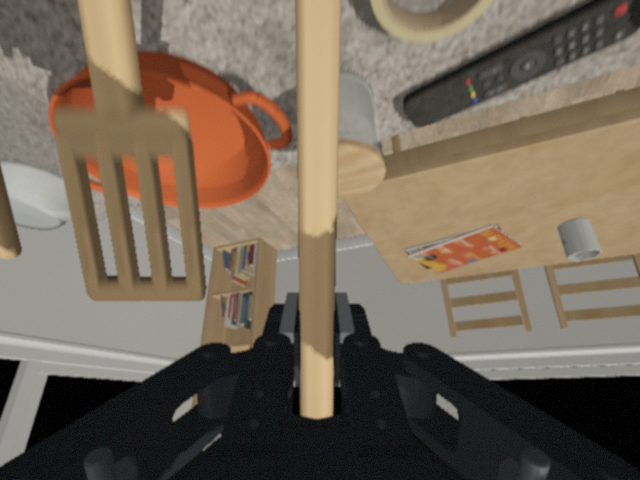

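The spoon is sliding out straight, bowl at side pixel (368,138), and the others haven't moved. I'll continue out and up.

```bash
python3 -m jog '[[[0.014,-0.0055,0.018],[0,0,0],0],[[0.012,-0.005,0.018],[0,0,0],0],[[0.01,-0.004,0.025],[0,0,0],0],[[0,0,0.03],[0,0,0],0],[[0,0,0.03],[0,0,0],0]]'; python3 -c "
from h import *
to([.49,-.24,.35],Rt(20,96))"
```

```text
clock: 5.78
position: [0.7197, 0.0743, 0.3903]
ee_rot: [0.189, 0.894, -0.087, 0.396]
ft_force: [-0.0, 0.3, -1.5]
grip_width: 0.151
t 5.78 pos [0.7197 0.0743 0.3903] dp [-0.2297 -0.3143 -0.0403] rv [0.039 0.96  0.707] 68.4 F [-0.   0.3 -1.5] g 0.151
q [-0.71  0.1   0.32  1.68  0.74  0.89  0.41]
```

```bash
python3 -m jog '[[[0,0,0.015],[0.01,0.14,0.1],0],[[-0.005,0,0.01],[0.01,0.14,0.1],0],[[-0.01,0,0],[0.01,0.14,0.1],0],[[-0.015,-0.01,0],[0.01,0.14,0.1],0],[[-0.02,-0.02,0],[0,0.14,0.1],0]]'; python3 -m jog '[[[-0.025,-0.03,0],[0,0.13,0.1],0],[[-0.025,-0.035,0],[0,0.13,0.1],0],[[-0.025,-0.035,0],[0,0,0],0],[[-0.025,-0.035,0],[0,0,0],0]]'; python3 -c "
from h import *
to([.49,-.24,.35],Rt(20,96))"
```

```text
clock: 6.4
position: [0.6659, 0.0472, 0.4112]
ee_rot: [-0.063, 0.994, -0.032, 0.078]
ft_force: [-0.1, -0.2, -1.1]
grip_width: 0.152
clock: 6.9
position: [0.563, -0.0902, 0.4064]
ee_rot: [-0.17, 0.984, -0.015, -0.059]
ft_force: [0.4, 0.1, -0.2]
grip_width: 0.153
t 6.9 pos [ 0.563  -0.0902  0.4064] dp [-0.073  -0.1498 -0.0564] rv [ 0.014 -0.012  0.007] 1.1 F [ 0.4  0.1 -0.2] g 0.153
q [-0.23  0.26  0.36  1.26 -0.03  1.74  2.03]
```

```bash
python3 -m jog '[[[-0.02,-0.04,0],[0,0,0],0],[[-0.02,-0.04,-0.01],[0,0,0],0],[[-0.015,-0.035,-0.04],[0,0,0],0],[[-0.01,-0.02,-0.04],[0,0,0],0],[[-0.005,-0.01,-0.04],[0,0,0],0]]'; python3 -m jog '[[[0,0,-0.04],[0,0,0],0],[[0,0,0],[0,0,0],0]]'; python3 -c "
from h import *
to([.49,-.24,.2],Rt(20,96))
for n in ['wrist','side','top']: grab(n,n[0]+'4')"
```

```text
clock: 7.52
position: [0.4873, -0.2421, 0.2733]
ee_rot: [-0.166, 0.984, -0.016, -0.059]
ft_force: [0.9, -0.1, -1.1]
grip_width: 0.15
clock: 7.78
position: [0.4841, -0.2422, 0.229]
ee_rot: [-0.165, 0.984, -0.015, -0.062]
ft_force: [0.2, -0.1, -0.1]
grip_width: 0.148
t 7.78 pos [ 0.4841 -0.2422  0.229 ] dp [ 0.0059  0.0022 -0.029 ] rv [ 0.017 -0.019  0.016] 1.7 F [ 0.2 -0.1 -0.1] g 0.148
q [-0.05  0.23  0.44  1.67 -0.01  1.35  2.29]
```

View pics/w4.png

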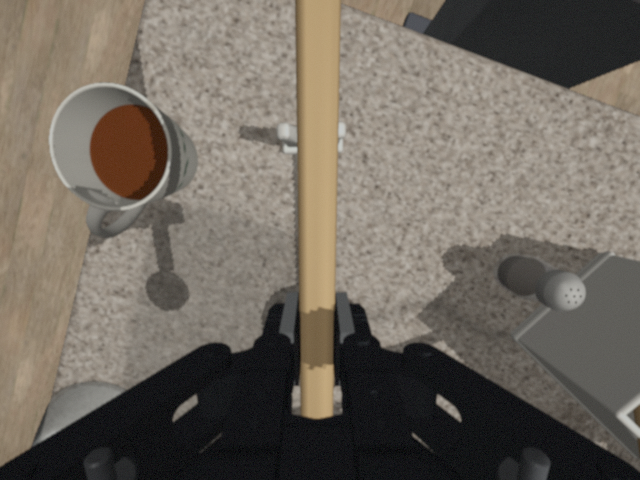

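View pics/s4.png

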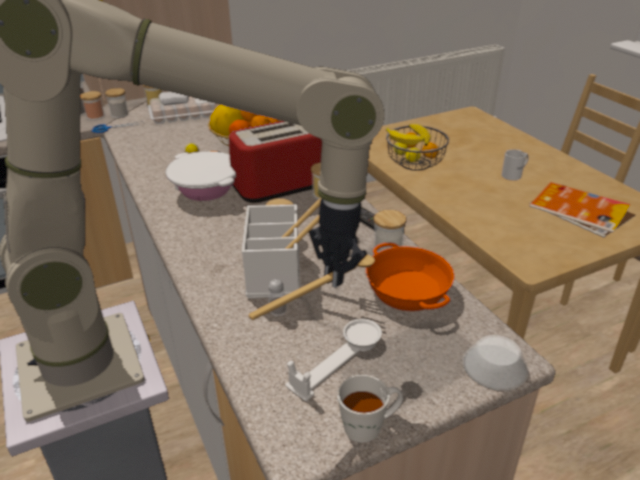

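View pics/t4.png

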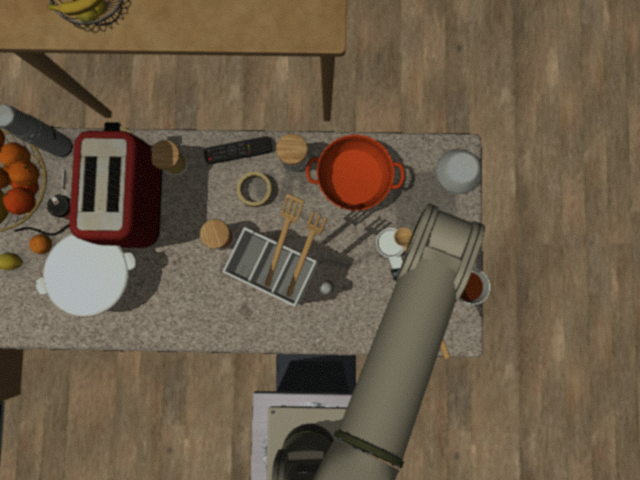

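The wrist view shows the handle in front of the saddle posts (283,138) and (340,138). The side view shows the butt at (252,315) and the bowl at (366,262). Now I'll measure the saddle and the spoon in the hand.

```bash
python3 -c "
from h import *
o=sensors.get_obs(); p=o['position']; R=Ro.from_quat(o['ee_rot']).as_matrix(); print('tool x',R[:,0].round(3),'z',R[:,2].round(3))
for t in ['w4','s4','t4','s0','side0']:
    try: im,d,K,V=load(t)
    except Exception: continue
    P=cloud(d,K,V);hsv=cv2.cvtColor(im,cv2.COLOR_RGB2HSV)
    m=(P[...,2]>.052)&(P[...,2]<.078)&(P[...,0]>.34)&(P[...,0]<.44)&(P[...,1]>-.34)&(P[...,1]<-.22)&(hsv[...,1]<60)
    X=P[m]
    if len(X)>8: 
        k=cv2.kmeans(X[:,:2].astype(np.float32),2,None,(3,30,1e-5),5,0); print(t,'saddle posts',len(X),k[2].round(4).tolist(),'mid',k[2].mean(0).round(4),np.bincount(k[1].ravel()),X[:,2].max().round(4))
    if t=='side0':continue
    q=(P-p)@R
    w=(hsv[...,0]>8)&(hsv[...,0]<26)&(hsv[...,1]>80)&(abs(q[...,1])<.03)&(abs(q[...,2])<.035)&(q[...,0]>-.13)&(q[...,0]<.23)
    Q=q[w]; print(t,'spoon pts',len(Q),'x range',Q[:,0].min().round(4),Q[:,0].max().round(4))
    for lo,hi in [(-.12,-.06),(-.06,0.0),(.03,.06),(.06,.1),(.1,.14),(.14,.18),(.18,.21)]:
        z=Q[(Q[:,0]>lo)&(Q[:,0]<hi)]
        if len(z)>5: print('   ',lo,len(z),np.percentile(z[:,1],[5,50,95]).round(4),np.percentile(z[:,2],[5,50,95]).round(4))
"
```

```text
tool x [-0.938 -0.324  0.121] z [-0.11  -0.053 -0.993]
w4 saddle posts 404 [[0.37929999828338623, -0.2590000033378601], [0.3952000141143799, -0.302700012922287]] mid [ 0.3872 -0.2808] [116 288] 0.0663
w4 spoon pts 15865 x range -0.0369 0.1167
    -0.06 2457 [-0.005   0.0013  0.0073] [-0.0009  0.0002  0.0019]
    0.03 3049 [-0.0047  0.0013  0.0072] [-0.0011  0.0001  0.0017]
    0.06 5214 [-0.0045  0.0013  0.0073] [-0.0012 -0.      0.0016]
    0.1 2554 [-0.0045  0.0016  0.0074] [-0.0013 -0.      0.0017]
s4 saddle posts 118 [[0.39579999446868896, -0.30799999833106995], [0.38109999895095825, -0.26750001311302185]] mid [ 0.3885 -0.2878] [54 64] 0.0681
s4 spoon pts 851 x range -0.1074 0.2074
    -0.12 131 [-0.0224 -0.0091  0.0032] [-0.0039  0.0008  0.0069]
    0.03 96 [-0.0098 -0.0056  0.0035] [-0.0047 -0.0026  0.0039]
    0.06 136 [-0.0096 -0.0055  0.0027] [-0.005  -0.0022  0.0041]
    0.1 139 [-0.0093 -0.0058  0.002 ] [-0.0048 -0.0024  0.0038]
    0.14 159 [-0.009  -0.0055  0.0037] [-0.0047 -0.0026  0.0033]
    0.18 111 [-0.0085 -0.0041  0.003 ] [-0.0045 -0.0023  0.0019]
t4 spoon pts 360 x range -0.105 0.2067
    -0.12 247 [-0.0169 -0.0004  0.0164] [-0.0046  0.0027  0.0079]
    -0.06 10 [0.0019 0.0057 0.0075] [-0.0066 -0.0025 -0.0001]
    0.14 24 [-0.0048 -0.0013  0.0049] [-0.0048 -0.0026 -0.0002]
    0.18 79 [-0.0045  0.0018  0.0078] [-0.0057 -0.0017  0.0011]
side0 saddle posts 115 [[0.38109999895095825, -0.2671000063419342], [0.39570000767707825, -0.30809998512268066]] mid [ 0.3884 -0.2876] [63 52] 0.07
```

The measurements agree: saddle–dish distance 194.6 mm (195 nominal) at azimuth 19.8°, and the spoon ends at 207 and -107 mm along the tool. I'll align and descend to 50 mm above the rest.

```bash
cat >> h.py <<'E'
T=np.array([.4906,-.2458,.042]); RT=Rt(19.8,96.1)
E
python3 -m jog '[[[0.006,-0.0035,-0.03],[0.017,-0.019,0.012],0],[[0,0,-0.04],[0,0,0],0],[[0,0,-0.04],[0,0,0],0],[[0,0,-0.02],[0,0,0],0],[[0,0,0],[0,0,0],0]]'; python3 -c "
from h import *
to(T,RT)"
```

```text
clock: 8.55
position: [0.4998, -0.2473, 0.1102]
ee_rot: [-0.173, 0.984, -0.014, -0.04]
ft_force: [0.3, 0.3, 0.5]
grip_width: 0.148
t 8.55 pos [ 0.4998 -0.2473  0.1102] dp [-0.0092  0.0015 -0.0682] rv [ 0.005  0.026 -0.004] 1.5 F [0.3 0.3 0.5] g 0.148
q [-0.01  0.36  0.42  1.78 -0.09  1.09  2.35]
```

```bash
python3 -m jog '[[[-0.006,0.001,-0.012],[0.005,0.026,-0.004],0],[[-0.002,0,-0.012],[0,0,0],0],[[0,0,0],[0,0,0],0]]'; python3 -c "
from h import *
to(T,RT)
for n in ['wrist','side']: grab(n,n[0]+'5')
im,d,K,V=load('s5'); cv2.imwrite('pics/s5c.png',cv2.resize(im[220:420,230:430],None,fx=3,fy=3,interpolation=cv2.INTER_CUBIC)[:,:,::-1])"
```

```text
clock: 8.93
position: [0.4935, -0.2467, 0.0881]
ee_rot: [-0.172, 0.984, -0.01, -0.051]
ft_force: [-1.1, 0.6, -0.7]
grip_width: 0.154
t 8.93 pos [ 0.4935 -0.2467  0.0881] dp [-0.0029  0.0009 -0.0461] rv [ 0.001  0.003 -0.   ] 0.2 F [-1.1  0.6 -0.7] g 0.154
q [-0.01  0.39  0.42  1.8  -0.1   1.07  2.36]
```

View pics/s5c.png

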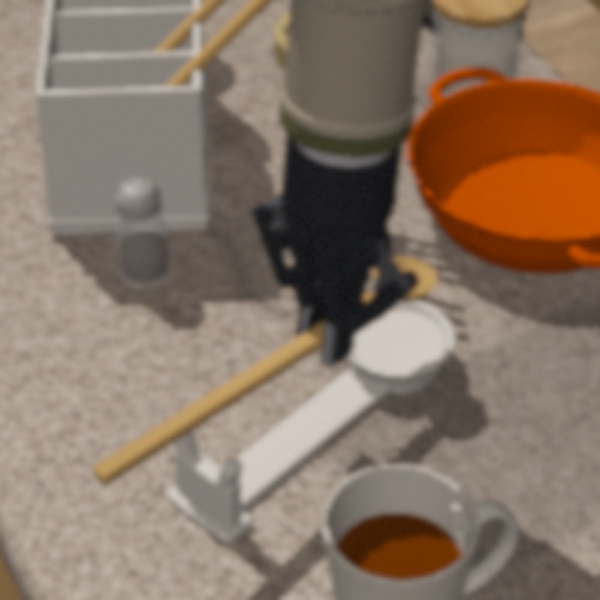

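View pics/w5.png

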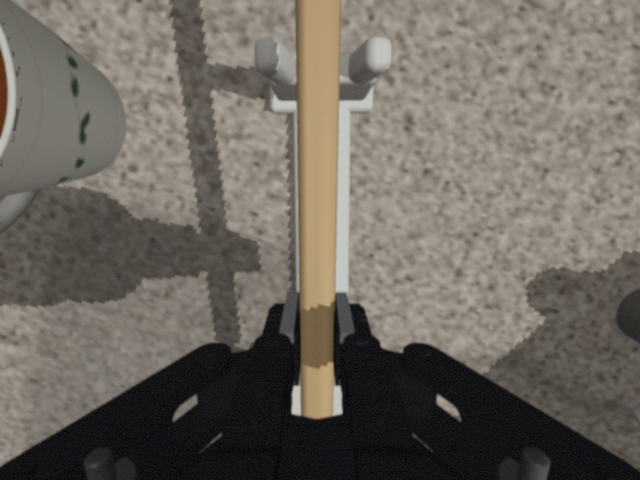

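The wrist view shows the handle (columns 298–342) centred between the posts (255–292 and 355–390), parallel to the rest bar. I'll descend gently.

```bash
python3 -m jog '[[[-0.002,0.001,-0.012],[0,0.003,0],0],[[-0.001,0,-0.012],[0,0,0],0],[[0,0,-0.008],[0,0,0],0],[[0,0,-0.005],[0,0,0],0],[[0,0,0],[0,0,0],0]]'; python3 -c "
from h import *
to(T,RT)"
```

```text
clock: 9.65
position: [0.4907, -0.2458, 0.0493]
ee_rot: [-0.172, 0.984, -0.01, -0.052]
ft_force: [-0.0, -0.1, -0.6]
grip_width: 0.152
t 9.65 pos [ 0.4907 -0.2458  0.0493] dp [-0.0001 -0.     -0.0073] rv [ 0.001  0.001 -0.   ] 0.1 F [-0.  -0.1 -0.6] g 0.152
q [ 0.    0.44  0.41  1.83 -0.12  0.99  2.37]
```

```bash
python3 -m jog '[[[0,0,-0.003],[0,0,0],0],[[0,0,-0.002],[0,0,0],0],[[0,0,0],[0,0,0],0]]';python3 -m jog '[[[0,0,-0.002],[0,0,0],0],[[0,0,0],[0,0,0],0]]'; python3 -c "
from h import *
to(T,RT)
for n in ['wrist','side']: grab(n,n[0]+'6')
im,d,K,V=load('s6'); cv2.imwrite('pics/s6c.png',cv2.resize(im[220:420,230:430],None,fx=3,fy=3,interpolation=cv2.INTER_CUBIC)[:,:,::-1])"
```

```text
clock: 10.02
position: [0.4911, -0.2459, 0.0445]
ee_rot: [-0.172, 0.984, -0.01, -0.052]
ft_force: [-0.6, -0.1, -1.0]
grip_width: 0.149
clock: 10.28
position: [0.4913, -0.246, 0.0425]
ee_rot: [-0.172, 0.984, -0.01, -0.051]
ft_force: [-0.0, 0.8, -1.9]
grip_width: 0.154
t 10.28 pos [ 0.4913 -0.246   0.0425] dp [-0.0007  0.0002 -0.0005] rv [ 0.002  0.002 -0.   ] 0.2 F [-0.   0.8 -1.9] g 0.154
q [ 0.01  0.45  0.4   1.83 -0.12  0.98  2.37]
```

View pics/s6c.png

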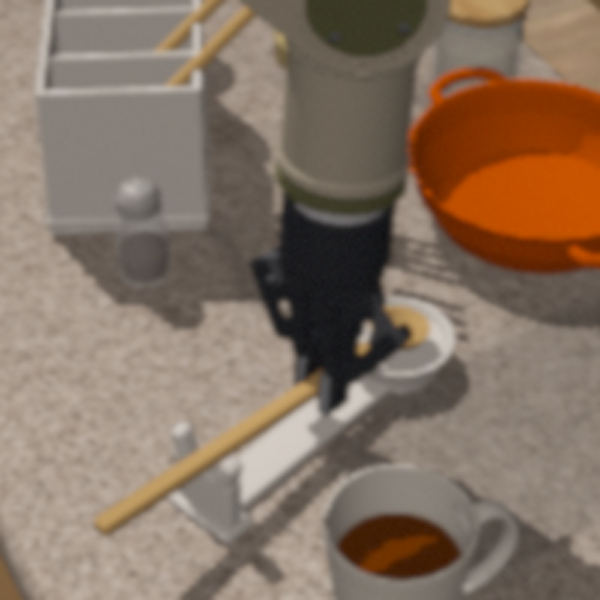

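View pics/w6.png

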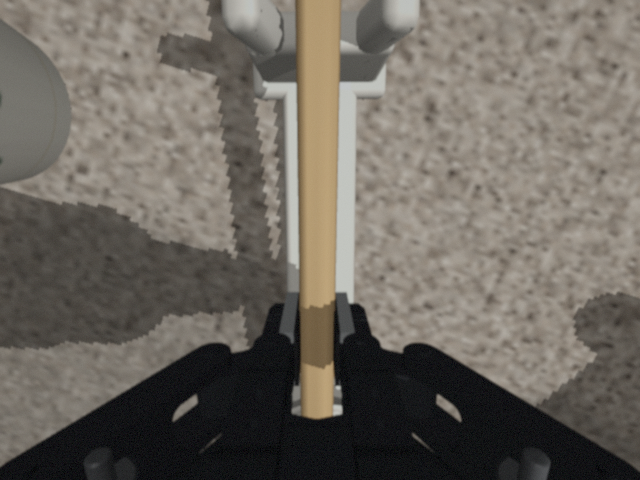

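```bash
cat > chk.py <<'E'
from h import *
import sys
dish=np.array([.5703,-.2168]);sad=np.array([.387,-.2815]);c=(dish+sad)/2;u=(dish-sad)/np.linalg.norm(dish-sad);vv=np.array([-u[1],u[0]])
for t in sys.argv[1:]:
    im,d,K,V=load(t);P=cloud(d,K,V);hsv=cv2.cvtColor(im,cv2.COLOR_RGB2HSV)
    a=(P[...,:2]-c)@u;b=(P[...,:2]-c)@vv;z=P[...,2]
    w=(hsv[...,0]>8)&(hsv[...,0]<26)&(hsv[...,1]>85)&(abs(b)<.045)&(z>.008)&(z<.10)&(a>-.23)&(a<.15)
    print(t,w.sum(),'a',a[w].min().round(4),a[w].max().round(4))
    for lo,hi in [(-.2,-.15),(-.12,-.08),(-.08,-.04),(-.04,0.02),(.07,.125)]:
        m=w&(a>lo)&(a<hi)
        if m.sum()>5: print('  ',lo,m.sum(),'b',np.percentile(b[m],[3,50,97]).round(4),'z',np.percentile(z[m],[3,50,97]).round(4))
    f=(hsv[...,1]<40)&(np.hypot(a-.0975,b)<.05)&(z>.0235)&(z<.035)
    if f.sum()>20: print('  lip',f.sum(),cv2.minEnclosingCircle(np.stack([a[f],b[f]],1).astype(np.float32)))
E
python3 chk.py s6 w6
```

```text
s6 684 a -0.1917 0.1196
   -0.2 139 b [-0.0124 -0.0069  0.001 ] z [0.0609 0.0662 0.0708]
   -0.12 120 b [-0.0118 -0.0065  0.0025] z [0.0521 0.0594 0.0632]
   -0.08 105 b [-0.0118 -0.0065  0.0014] z [0.0514 0.0552 0.06  ]
   -0.04 125 b [-0.0113 -0.0046  0.0041] z [0.0448 0.0506 0.0562]
   0.07 90 b [-0.0241 -0.0038  0.0142] z [0.0295 0.0343 0.0409]
  lip 121 ((0.0995137020945549, -0.002027245005592704), 0.0434320829808712)
w6 15580 a -0.1013 0.0513
   -0.12 3235 b [-0.0083 -0.002   0.0042] z [0.055  0.0573 0.059 ]
   -0.08 4908 b [-0.008 -0.002  0.004] z [0.0518 0.0544 0.0568]
   -0.04 5405 b [-0.0081 -0.0019  0.0044] z [0.0459 0.0495 0.053 ]
  lip 132 ((0.059128597378730774, -0.0015390352346003056), 0.011878772638738155)
```

The handle is about 2–3 mm above its seat, so I'll lower in 1 mm steps and watch the force.

```bash
for i in 1; do python3 -m jog '[[[0,0,-0.0015],[0,0,0],0],[[0,0,0],[0,0,0],0]]'; done; python3 -m jog '[[[0,0,-0.001],[0,0,0],0],[[0,0,0],[0,0,0],0]]';  python3 -c "
from h import *
to(T,RT)
for n in ['wrist','side']: grab(n,n[0]+'7')"; python3 chk.py s7 w7
```

```text
clock: 10.62
position: [0.4915, -0.246, 0.0412]
ee_rot: [-0.172, 0.984, -0.01, -0.051]
ft_force: [-0.2, -0.4, -0.8]
grip_width: 0.151
clock: 10.88
position: [0.4915, -0.2461, 0.0401]
ee_rot: [-0.172, 0.984, -0.01, -0.051]
ft_force: [0.1, -1.0, -0.8]
grip_width: 0.145
t 10.88 pos [ 0.4915 -0.2461  0.0401] dp [-0.0009  0.0003  0.0019] rv [ 0.002  0.003 -0.   ] 0.2 F [ 0.1 -1.  -0.8] g 0.145
q [ 0.01  0.45  0.4   1.83 -0.12  0.97  2.37]
s7 676 a -0.1912 0.1202
   -0.2 140 b [-0.0124 -0.0075  0.0003] z [0.0591 0.064  0.0671]
   -0.12 112 b [-0.0118 -0.0069  0.0018] z [0.0526 0.0568 0.061 ]
   -0.08 102 b [-0.0117 -0.0064  0.0011] z [0.0493 0.053  0.0563]
   -0.04 125 b [-0.0113 -0.0047  0.0032] z [0.0442 0.0479 0.0522]
   0.07 90 b [-0.0252 -0.0025  0.0125] z [0.0266 0.0322 0.0393]
  lip 137 ((0.100448839366436, -0.002970636123791337), 0.04304845631122589)
w7 15560 a -0.1008 0.0515
   -0.12 3217 b [-0.0084 -0.0021  0.004 ] z [0.0525 0.0548 0.0565]
   -0.08 4914 b [-0.0081 -0.0021  0.0039] z [0.0493 0.0519 0.0543]
   -0.04 5397 b [-0.0082 -0.002   0.0043] z [0.0434 0.0471 0.0504]
  lip 114 ((0.0580286905169487, -0.0017319917678833008), 0.01167801208794117)
```

```bash
python3 -m jog '[[[0,0,-0.001],[0,0,0],0],[[0,0,0],[0,0,0],0]]';  python3 -m jog '[[[0,0,-0.001],[0,0,0],0],[[0,0,0],[0,0,0],0]]'; python3 -c "
from h import *
to(T,RT)
for n in ['wrist','side']: grab(n,n[0]+'8')"; python3 chk.py s8 w8
```

```text
clock: 11.22
position: [0.4916, -0.2461, 0.0392]
ee_rot: [-0.172, 0.984, -0.01, -0.051]
ft_force: [-0.4, 0.0, -1.1]
grip_width: 0.153
clock: 11.48
position: [0.4916, -0.2462, 0.0385]
ee_rot: [-0.172, 0.984, -0.01, -0.051]
ft_force: [-0.7, 1.6, 0.9]
grip_width: 0.155
t 11.47 pos [ 0.4916 -0.2462  0.0385] dp [-0.001   0.0004  0.0035] rv [ 0.002  0.003 -0.   ] 0.2 F [-0.7  1.6  0.9] g 0.155
q [ 0.01  0.46  0.4   1.83 -0.12  0.97  2.37]
s8 665 a -0.1901 0.1215
   -0.2 136 b [-0.012  -0.007   0.0013] z [0.059  0.0634 0.067 ]
   -0.12 110 b [-0.0113 -0.0065  0.0021] z [0.051  0.0563 0.0589]
   -0.08 100 b [-0.0123 -0.0065  0.0002] z [0.0484 0.0519 0.0564]
   -0.04 126 b [-0.0115 -0.0047  0.0033] z [0.0416 0.047  0.0506]
   0.07 89 b [-0.0252 -0.0046  0.0133] z [0.0237 0.0302 0.0365]
  lip 144 ((0.09878949075937271, -0.002354410942643881), 0.04427105188369751)
w8 15622 a -0.1007 0.0524
   -0.12 3196 b [-0.0085 -0.0023  0.0039] z [0.0517 0.054  0.0558]
   -0.08 4982 b [-0.0083 -0.0023  0.0038] z [0.0482 0.0509 0.0534]
   -0.04 5397 b [-0.0083 -0.0021  0.0041] z [0.0418 0.0457 0.0494]
  lip 81 ((0.05826157331466675, -0.001971497666090727), 0.01163793820887804)
```

Contact is showing: Fz went from -1 to +0.9 N and the handle top stopped at the seated height. Releasing in small steps.

```bash
python3 -m jog '[[[0,0,0],[0,0,0],17],[[0,0,0],[0,0,0],20],[[0,0,0],[0,0,0],25],[[0,0,0],[0,0,0],35],[[0,0,0],[0,0,0],45]]' 20;  python3 -m jog '[[[0,0,0],[0,0,0],45],[[0,0,0],[0,0,0],45]]'; python3 -c "
from h import *
to(T,RT)
for n in ['wrist','side']: grab(n,n[0]+'9')"; python3 chk.py s9 w9
```

```text
clock: 12.2
position: [0.4917, -0.2463, 0.0382]
ee_rot: [-0.172, 0.984, -0.01, -0.051]
ft_force: [-1.4, -0.4, 0.1]
grip_width: 0.448
clock: 12.45
position: [0.4917, -0.2462, 0.0382]
ee_rot: [-0.172, 0.984, -0.01, -0.051]
ft_force: [0.8, -0.5, 0.4]
grip_width: 0.453
t 12.45 pos [ 0.4917 -0.2462  0.0382] dp [-0.0011  0.0004  0.0038] rv [ 0.002  0.003 -0.   ] 0.2 F [ 0.8 -0.5  0.4] g 0.453
q [ 0.01  0.46  0.4   1.83 -0.12  0.97  2.37]
s9 690 a -0.1917 0.1205
   -0.2 140 b [-0.012  -0.0068  0.0009] z [0.0589 0.0634 0.0676]
   -0.12 114 b [-0.0122 -0.0062  0.0033] z [0.0516 0.056  0.0596]
   -0.08 99 b [-0.0116 -0.0069  0.0013] z [0.0482 0.0518 0.056 ]
   -0.04 163 b [-0.0317 -0.0066  0.0158] z [0.0268 0.0464 0.0793]
   0.07 59 b [-0.0252 -0.0086  0.0127] z [0.0257 0.0305 0.0357]
  lip 138 ((0.09946409612894058, -0.0008967115427367389), 0.0427398718893528)
w9 15440 a -0.1003 0.0514
   -0.12 3175 b [-0.0085 -0.0023  0.0039] z [0.0517 0.0541 0.0559]
   -0.08 5003 b [-0.0083 -0.0023  0.0037] z [0.0482 0.051  0.0535]
   -0.04 5302 b [-0.0082 -0.0021  0.0039] z [0.0421 0.0458 0.0492]
  lip 95 ((0.05923756957054138, 0.00021673087030649185), 0.01321620773524046)
```

View pics/w9.png

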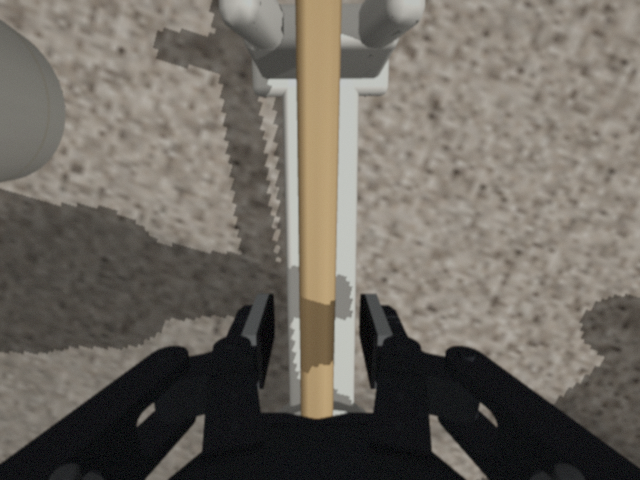

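The spoon didn't move on release, and the fingers (272 and 362) are clear of the handle (298–340). Retreating straight up.

```bash
python3 -m jog '[[[0,0,0.01],[0,0,0],45],[[0,0,0.02],[0,0,0],45],[[0,0,0.03],[0,0,0],45],[[0,0,0.04],[0,0,0],45],[[0,0,0.04],[0,0,0],45]]';  python3 -m jog '[[[-0.03,0.03,0.05],[0,0,0],45],[[-0.03,0.04,0.04],[0,0,0],45],[[-0.03,0.05,0.02],[0,0,0],45],[[-0.03,0.05,0],[0,0,0],45],[[0,0,0],[0,0,0],45]]'; python3 -c "
from h import *
to(T,RT)
for n in ['wrist','side','top']: grab(n,n[0]+'10')
im,d,K,V=load('s10'); cv2.imwrite('pics/s10c.png',cv2.resize(im[150:450,220:460],None,fx=2,fy=2,interpolation=cv2.INTER_CUBIC)[:,:,::-1])"; python3 chk.py s10 t10 w10
```

```text
clock: 13.18
position: [0.4897, -0.2458, 0.1822]
ee_rot: [-0.172, 0.984, -0.01, -0.053]
ft_force: [0.1, -0.1, -1.3]
grip_width: 0.448
clock: 13.8
position: [0.3695, -0.0764, 0.2972]
ee_rot: [-0.171, 0.984, -0.011, -0.048]
ft_force: [0.4, -1.4, -0.3]
grip_width: 0.455
t 13.8 pos [ 0.3695 -0.0764  0.2972] dp [ 0.1211 -0.1694 -0.2552] rv [0.003 0.01  0.002] 0.6 F [ 0.4 -1.4 -0.3] g 0.455
q [-0.26 -0.21  0.26  1.93  0.09  1.51  1.9 ]
s10 886 a -0.1905 0.1186
   -0.2 139 b [-0.0124 -0.0076  0.0007] z [0.0588 0.064  0.0678]
   -0.12 111 b [-0.0119 -0.0072  0.0031] z [0.0503 0.0565 0.0604]
   -0.08 95 b [-0.012  -0.0065  0.0004] z [0.0475 0.052  0.0559]
   -0.04 136 b [-0.012  -0.0061  0.0012] z [0.0425 0.0467 0.051 ]
   0.07 214 b [-0.0229 -0.0007  0.0153] z [0.0233 0.0294 0.0385]
  lip 203 ((0.09997139871120453, -0.0014536650851368904), 0.04426303878426552)
t10 685 a -0.1923 0.1159
   -0.2 86 b [-0.0082 -0.001   0.0049] z [0.0576 0.0623 0.0681]
   -0.12 79 b [-0.0085 -0.001   0.0051] z [0.0482 0.0545 0.06  ]
   -0.08 70 b [-0.0077 -0.0016  0.0041] z [0.0459 0.0511 0.0549]
   -0.04 107 b [-0.0079 -0.0014  0.0044] z [0.0367 0.0452 0.0514]
   0.07 193 b [-0.0211 -0.0039  0.0153] z [0.0206 0.0273 0.0375]
  lip 139 ((0.09679240733385086, 0.0019344391766935587), 0.04134448245167732)
w10 3646 a -0.1905 0.1123
   -0.2 613 b [-0.0082 -0.0008  0.0045] z [0.0591 0.0627 0.0655]
   -0.12 515 b [-0.0078 -0.0007  0.0045] z [0.052  0.0551 0.0577]
   -0.08 441 b [-0.0077 -0.0008  0.0043] z [0.0477 0.0508 0.0536]
   -0.04 592 b [-0.0078 -0.0008  0.0045] z [0.0416 0.0454 0.0489]
   0.07 625 b [-0.0213 -0.0086  0.0122] z [0.0232 0.0271 0.0365]
  lip 479 ((0.09538166970014572, 0.0001601185358595103), 0.04268062487244606)
```

View pics/s10c.png

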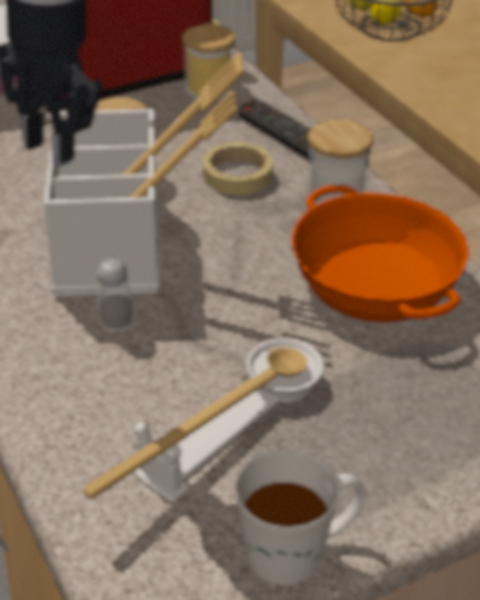

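View pics/t10.png

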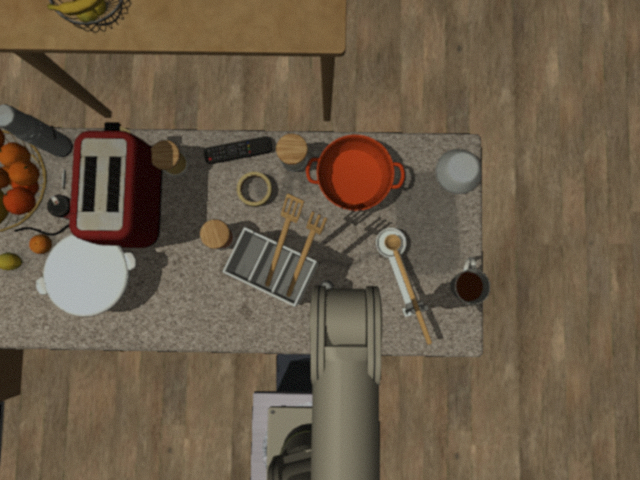

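The side and top views show the bowl in the dish and the handle between the posts. Everything else is where it was, and the robot is clear of the scene. Handing in.

```bash
python3 -c "
from h import *
print(manip.hand_in())"
```

```text
the job is handed in; nothing more can be done
None
```

The round-bowled spoon is out of the crock and lying on the spoon rest, bowl in the dish and handle in the saddle notch. I handed the job in at about 14 s of the 58 s allowed; no verdict is reported.

- **What I did:** I gripped the handle about 205 mm from the butt and drew it out along its own axis. I carried it level over the rest and lowered it in 1–2 mm steps until contact showed, then opened the fingers. Wrist force readings stayed within about 2 N throughout.
- **Spoon position:** The bowl is within about 5 mm of the dish centre. The handle is 1–3 mm off the notch centre, with its axis about 50 mm high, as it should be when seated. The spoon did not move when released.
- **Everything else:** In the side and top views the turner and fork still stand in the crock. The crock, pan, salt shaker, jar, mug and tape look unmoved, and the arm is clear. I checked these by eye only, not by re-measuring.
- **Disagreements:** The side camera put the handle about 5 mm further to one side than the top and wrist cameras. It mostly sees the near flank of the handle, so I relied on the other two. On the approach to the grasp the hand drifted about 12 mm sideways; I corrected it before closing and felt no contact force.

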